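Hold the open figurine case over the figurine

TASK

I want to see whether the figurine on the silver stand will fit its case before it goes down. Take the open tin-shaped case out of its cradle, lift it over the row of game cases without bumping them, turn it squarely mouth-down and hold it level, centred straight above the figurine's head with its rim about 15 mm clear of the head, touching nothing. Finish while still holding it there, motionless; do not put it down or let go, do not touch the figurine or stand, and leave everything else on the desk where it is.

Things in the scene. Friction and masses are not known exactly. Their poses are not given: they have to be found in the camera images.
- case: Open case: hollow grey plastic cylinder, outer diameter 54, length 76, wall and closed end 2.5 mm, 50 to 100 g, balanced 5 mm from the origin towards the closed end. Origin: on its axis, halfway along. +x: along the axis, out of the open mouth (bore 49 mm). Starts lying level, axis 50 mm above the desk, mouth away from the robot (within 25 degrees); sides free for fingers over the middle 50 mm.
- case_mouth (a point): Centre of the case's mouth, in the plane of the rim: 38 mm from case along its +x.
- cradle: Black plastic cradle fixed to the desk: base plate 84 x 56 x 6 mm with two V saddles (8 mm long, 31 mm either side of the middle, under 56 mm wide, up to 40 mm high) holding the case by its ends; between them nothing stands above the plate. Origin: centre of its underside; x along the trough. It is on one side of the row of game cases, the stand on the other; sides may be exchanged.
- stand: Silver aluminium stand fixed to the desk: round foot of 90 mm diameter, slim column, round top of 68 mm diameter 60 mm above the desk. Origin: centre of its underside; z up.
- figurine: White plastic big-headed figurine standing loose on the stand's top, 58 mm tall, its round black base 34 mm in diameter (its widest part), head 31 mm in diameter, 60 g. Origin: centre of its underside; z up.
- figurine_top (a point): Centre of the top of the figurine's head, 58 mm above its underside, 118 mm above the desk; z up.
- rack: Row of game cases standing on edge in a low rack fixed in the middle of the desk, between cradle and stand: 350 mm long (its x), 64 mm wide (its y), 140 mm high. Origin: centre of its underside; z up.
- pot: Bystander: white ceramic pot with a succulent, 86 mm in diameter at the rim, about 100 mm tall. Origin: centre of its underside.
- mouse: Bystander: black computer mouse, 105 x 56 x 34 mm, on the desk beyond the mouth of the case (120 to 140 mm beyond the cradle's centre). Origin: centre of its underside, long side along x.
- closed_tin: Bystander: a closed tin-shaped case with its lid on, standing upright, 63 mm in diameter, 94 mm tall. Origin: centre of its underside.
- mug: Bystander: white ceramic mug, 80 mm in diameter, 90 mm tall, handle at +y. Origin: centre of its underside.
- gamepad: Bystander: black gamepad, about 100 x 150 x 40 mm. Origin: centre of its underside.
- small_figurine: Bystander: a smaller figurine of the same shape, 44 mm tall, standing on the desk itself about 100 mm beyond the stand. Origin: centre of its underside.
There are look-alikes about, which are no part of the job. What is shaped like the figurine but orange is not meant. What is shaped like the cradle but purple is not meant.

How it is judged (in metres and radians):
On the way, in this order (a step that is already met when the one before it is completed fails the run):
1. the case is lifted out of the cradle by the gripper (height (world z) of case above 0.09 m and contact force between case and the fingers above 0.5 N and contact force between case and cradle below 0.1 N), for 0.1 s.
2. the case passes over the row of game cases (its middle within 60 mm of the row's midline, between the row's ends, and at least 160 mm above the desk) (height (world z) of case above 0.16 m and y of case in the frame of rack between -0.06 and 0.06 m and x of case in the frame of rack between -0.19 and 0.19 m and contact force between case and the fingers above 0.5 N), for 0.05 s.
At the end, for the whole second after the job is handed in: Held still by the fingers alone, mouth down within 8 degrees; mouth centre within 8 mm sideways of the centre of the figurine's head and 5 to 30 mm above it; touching neither figurine, stand, rack nor cradle; figurine upright, within 6 mm, and bystanders within 15 mm, of their places (angle between case's own x axis and vertical above 3 rad and horizontal distance between case_mouth and figurine_top below 0.008 m and z of case_mouth in the frame of figurine_top between 0.005 and 0.03 m and contact force between case and the fingers above 0.5 N and linear speed of case below 0.02 m/s and angular speed of case below 0.15 rad/s and contact force between case and figurine below 0.1 N and contact force between case and stand below 0.1 N and contact force between case and rack below 0.1 N and contact force between case and cradle below 0.1 N and angle between figurine's own z axis and vertical below 0.1 rad and distance of figurine from where it was at the start of the episode below 0.006 m and distance of each of pot, mouse, closed_tin, mug, gamepad, small_figurine from where it was at the start of the episode below 0.015 m); the arm keeps its last pose, push and grip.
It fails at once if the case or the robot bumps the row of game cases (over 2 N) (contact force between any of case, the arm, the fingers and rack above 2 N).
It fails at once if the figurine is touched by the case or the robot, or shifted by 6 mm (contact force between figurine and case above 0.2 N or contact force between figurine and the fingers above 0.2 N or contact force between figurine and the arm above 0.2 N or distance of figurine from where it was at the start of the episode above 0.006 m).
It fails at once if the stand is touched by the case or the robot (over 0.5 N) (contact force between stand and case above 0.5 N or contact force between stand and the fingers above 0.5 N or contact force between stand and the arm above 0.5 N).
It fails at once if a bystander is moved by 15 mm (distance of any of pot, mouse, closed_tin, mug, gamepad, small_figurine from where it was at the start of the episode above 0.015 m).
It also fails if it takes over 54 s, if anything falls off the work surface, if the arm or the gripper's body presses on something with over 40 N, if the wrist force passes 120 N, or if a joint passes its speed limit or range.

ROBOT

A 6-joint arm with a two-finger parallel gripper is mounted at the origin on the work surface. World frame = base frame: x ahead of the robot, y to its left, z up, the work surface at z = 0. Lengths are in mm, angles in rad, forces in N, time in s.
With the tool pointing down it reaches from about 350 to 975 mm from the base axis. Payload 7.1 kg.
Tool frame: the origin (TCP) lies midway between the tips of the shut fingers; the grasp point (between the pads) lies 19 mm behind it (ctrl.grip_depth is the distance from the TCP to the grasp point, in mm); z points along the fingers, y is the line along which they close (so a half turn about z gives the same grasp; the last joint's range is limited). The gripper opens to 88 mm and grips with 3 to 60 N. Pads are 20 mm wide; open, the fingers measure 115 mm over their backs; the gripper's body (75 mm by 178 mm) begins 61 mm behind the grasp point.
Start: joints at [1.119, 0.423, 1.63, -0, 1.089, -0.019], TCP at [262.101, 567.369, 188.675] pointing down, gripper open.
Joint ranges: [-3, 3], [-0.9, 2.11], [0.09, 2.58], [-1.31, 4.45], [0.11, 2.69], [-2.54, 2.54]. Speed limits (rad/s): [2.39, 2.39, 3.01, 3.14, 3.14, 3.14].

INTERFACE

Orientations are given as a rotation vector (axis times angle).
In Python, from workcell import get_obs, vision, ctrl gives the robot as it stands.
- The arm moves only by the tool step_arm, never from a script. Its argument "plan" is a list of rows, each a list of 7 numbers: the opening, from -1 (shut) to 1 (fully open), then the shift along the tool's x, y, z as a fraction of full scale, then the turn, a rotation vector about the tool's x, y, z as a fraction of full scale. In form: [[fingers, dx, dy, dz, wx, wy, wz], ...]. A call has 1 to 20 rows; each row shifts and turns the commanded pose from where the row before left it, along the tool's axes as they then stand; what a row does not reach is not made up. Full scale, the value 1, is 50 mm for a shift and 0.12 rad for a turn. A row lasts 1/8 s, in which the tool goes at most 62.5 mm and 10.7 degrees, less where a joint would pass 70% of its speed; a pose out of reach is approached as far as the arm can. A call with a number of a shift or a turn outside -1 to 1 is refused whole. A call with a gripper value outside its range is refused whole. The fingers move at their own pace and stop on an object; the grip force is fixed at half the most. Time passes only in rows, so rows that do not move let the fingers close. It gives the time, the measured TCP pose, the force, the opening and the grip force at its end, in the units of the state.
- get_obs(): the state, without advancing time (a new reading comes with each control period).
- vision.get_image(name): name is "side" or "top" or "wrist"; returns a dict with "pixels" (420x560x3 uint8, red, green, blue), "depth" (420x560 float32, mm along the optical axis (not along the pixel's ray), 0 where there is no reading), "fx", "fy", "cx", "cy" (pixels), "T" (4x4, takes a point from camera to world coordinates); the wrist camera has in their place "T_tool_cam" (4x4, takes a point from camera to tool coordinates, whose origin is the TCP and whose axes are the flange's). Camera axes: x right, y down, z forward; pixel columns grow to the right and rows downward; lengths in mm; the calibration is good to about 2 mm. A picture is of the moment at which its call begins: read the wrist's pose just before it.
- ctrl.close_job(): hands the job in; it is judged then, once.
The state is a dict: "t": time; "qpos": joint angles; "qvel": joint speeds; "joint_torque": joint torques, N m; "ee_pos": TCP position; "orientation": TCP orientation; "ft_force": force on the tool from outside, world axes, zero at the start; "moment": the same for the moment, N m; "width": finger opening in mm; "grasp_force": force on a finger pad.
Only numpy, scipy, OpenCV 4.12 (cv2) and the standard library are available. Lean on these libraries where they do the work, as an engineer would, in place of code of your own. Each camera call takes 0.05 s, during which the arm holds its last target. There are 200 camera calls.

## Working session

There is one attempt and no reset: what is moved stays moved. The work goes in short steps, Python scripts to look and compute and a tool call to move; the robot and the scene stay as the last step left them, time stands still between calls to the robot, and variables do not carry over. Pictures are saved under pics/ and viewed, at most 10 in all, crops included, and the job is handed in when it is done.

Besides the shell and the picture viewer there is one more tool, called after "Call:" by a JSON object that holds its "fn" and its "kwargs". step_arm: Moves the arm, as the interface text tells. Its arguments: {"type":"object","properties":{"plan":{"type":"array","items":{"type":"array","items":{"type":"number","minimum":-1,"maximum":1}}}},"required":["plan"]}

```bash
ls; mkdir -p pics; cat > h.py <<'E'
import numpy as np, cv2
from workcell import get_obs, vision, ctrl
from scipy.spatial.transform import Rotation as R
def grab(n):
    o=get_obs(); im=vision.get_image(n); 
    if n=="wrist":
        T=np.eye(4);T[:3,:3]=R.from_rotvec(o["orientation"]).as_matrix();T[:3,3]=o["ee_pos"]
        im["T"]=T@im["T_tool_cam"]
    return im
def save(im,f): cv2.imwrite("pics/"+f,im["pixels"][:,:,::-1])
def cloud(im):
    d=im["depth"];v,u=np.indices(d.shape)
    p=np.stack([(u-im["cx"])/im["fx"]*d,(v-im["cy"])/im["fy"]*d,d],-1)
    P=p@im["T"][:3,:3].T+im["T"][:3,3]; P[d==0]=np.nan
    return P
def ray(im,u,v,z):
    d=im["T"][:3,:3]@np.array([(u-im["cx"])/im["fx"],(v-im["cy"])/im["fy"],1]);o=im["T"][:3,3]
    return o+d*(z-o[2])/d[2]
E
python3 - <<'E'
from h import *
for n in ("top","side","wrist"):
    im=grab(n);save(im,n+"0.png");print(n,im["T"].round(3).tolist(),im["fx"])
print(get_obs())
E
```

```text
pics
top [[0.014, -0.983, 0.183, 278.136], [-1.0, -0.014, 0.0, -22.527], [0.003, -0.183, -0.983, 1609.221], [0.0, 0.0, 0.0, 1.0]] 506.0142144680939
side [[0.879, -0.36, 0.314, 244.821], [-0.477, -0.65, 0.591, -627.63], [-0.008, -0.669, -0.743, 899.795], [0.0, 0.0, 0.0, 1.0]] 429.4742754215935
wrist [[0.419, 0.877, 0.234, 197.976], [0.908, -0.405, -0.109, 596.203], [-0.001, 0.258, -0.966, 384.106], [0.0, 0.0, 0.0, 1.0]] 362.7892838537932
{'t': 0.15, 'qpos': array([ 1.11903465e+00,  4.23700853e-01,  1.63051016e+00,  2.41465711e-05,
        1.08860535e+00, -1.89782864e-02]), 'qvel': array([-0.00012141, -0.00204529, -0.00147461, -0.00015479, -0.001757  ,
       -0.00045676]), 'joint_torque': array([ 7.19680575e-04, -5.44977558e+01, -2.73918235e+01,  6.44527772e-02,
        2.04793853e-02, -3.66796291e-05]), 'ee_pos': array([261.87190879, 566.96247163, 188.05978159]), 'orientation': array([-6.74472885e-01, -3.06802276e+00,  1.86118666e-03]), 'ft_force': array([-0.64316456,  0.02682674,  0.36776888]), 'moment': array([ 0.03521315, -0.0522811 ,  0.01715177]), 'grasp_force': 0.0, 'width': 87.58174897588225}
```

View pics/top0.png

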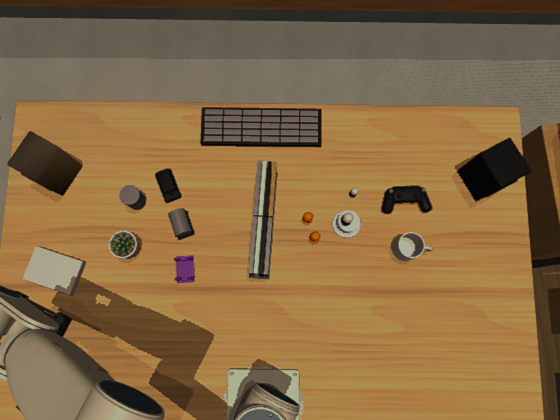

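View pics/side0.png

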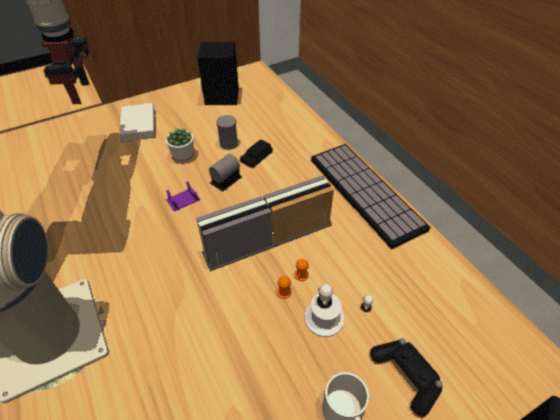

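```bash
python3 - <<'E'
from h import *
c=[]
for n in ("top","side"):
    im=grab(n);P=cloud(im);np.save(n+"P.npy",P)
    hsv=cv2.cvtColor(im["pixels"],cv2.COLOR_RGB2HSV)
    px=im["pixels"]
    boxes={"top":[(110,150,230,290),(290,170,380,260)],"side":[(150,100,290,220),(260,240,390,350)]}[n]
    for x0,y0,x1,y1 in boxes: c.append(cv2.resize(px[y0:y1,x0:x1,::-1],(390,290),interpolation=cv2.INTER_CUBIC))
    # case: raised non-wood points near
    q=P[(P[...,2]>20)&(P[...,0]<1100)&(P[...,0]>150)&(abs(P[...,1])<650)]
    # cluster on xy grid
    g=np.zeros((240,320),np.uint8); ix=(q[:,0]/5).astype(int); iy=((q[:,1]+700)/5).astype(int)
    g[ix.clip(0,239),iy.clip(0,319)]=1
    k,l=cv2.connectedComponents(cv2.dilate(g,np.ones((3,3))))
    lab=l[ix,iy]
    for i in range(1,k):
        s=q[lab==i]
        if len(s)>15: print(n,len(s),"min",s.min(0).round(),"max",s.max(0).round(),"med",np.median(s,0).round())
cv2.imwrite("pics/crop.png",np.vstack([np.hstack(c[:2]),np.hstack(c[2:])]))
E
```

```text
top 9468 min [150. 172.  20.] max [452. 650. 885.] med [202. 388. 698.]
top 37 min [374. 219.  20.] max [387. 276.  43.] med [380. 247.  28.]
top 2283 min [388. -33.  20.] max [732.  44. 150.] med [551.   6. 140.]
top 40 min [436. 226.  21.] max [446. 283.  47.] med [441. 259.  29.]
top 640 min [438. 392.  21.] max [520. 476. 107.] med [477. 430.  73.]
top 468 min [ 447. -515.   20.] max [ 526. -403.   99.] med [ 485. -455.   66.]
top 79 min [ 502. -172.   23.] max [ 531. -143.   65.] med [ 514. -156.   57.]
top 476 min [508. 226.  27.] max [596. 304.  85.] med [549. 263.  72.]
top 372 min [ 530. -293.   51.] max [ 598. -226.  124.] med [ 559. -256.   63.]
top 80 min [ 562. -151.   33.] max [ 591. -121.   65.] med [ 577. -134.   55.]
top 874 min [ 596. -531.   20.] max [ 691. -374.   54.] med [ 647. -447.   35.]
top 442 min [598. 386.  21.] max [660. 450. 103.] med [625. 411.  93.]
top 439 min [629. 278.  20.] max [736. 356.  46.] med [683. 318.  32.]
top 43 min [ 653. -295.   24.] max [ 672. -272.   54.] med [ 662. -281.   43.]
top 1192 min [656. 600.  20.] max [770. 650. 200.] med 
[... 764 characters left out ...]
.]
side 802 min [ 526. -294.   54.] max [ 594. -226.  121.] med [ 555. -261.   61.]
side 162 min [ 560. -151.   20.] max [ 590. -119.   61.] med [ 571. -140.   51.]
side 2235 min [ 595. -533.   20.] max [ 682. -374.   53.] med [ 641. -460.   34.]
side 530 min [595. 384.  20.] max [657. 448.  97.] med [620. 400.  76.]
side 322 min [625. 275.  20.] max [729. 357.  41.] med [681. 313.  32.]
side 1434 min [644. 600.  20.] max [769. 650. 193.] med [706. 628. 117.]
side 91 min [ 650. -294.   20.] max [ 671. -274.   45.] med [ 658. -285.   41.]
side 555 min [ 704. -650.   66.] max [ 748. -625.  194.] med [ 728. -634.  182.]
side 3668 min [ 816. -181.   20.] max [945. 217.  30.] med [878.  -9.  24.]
```

View pics/crop.png

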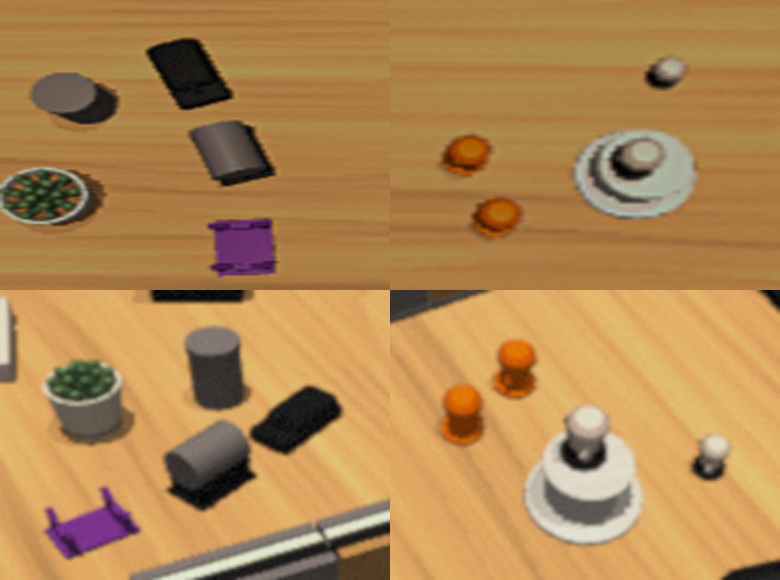

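The top view shows the case at about (181,223), lying grey on its black cradle. The purple cradle at (185,269) is a look-alike. The white figurine is on the silver stand at (347,220). The orange ones at (308,217) and (315,237), and the small white one at (353,192) on the desk, are not meant. The crop confirms both picks.

```bash
cat >> h.py <<'E'
def fitcase(P,lo=(495,215),hi=(610,315),zmin=55):
    from scipy.optimize import least_squares
    m=(P[...,0]>lo[0])&(P[...,0]<hi[0])&(P[...,1]>lo[1])&(P[...,1]<hi[1])&(P[...,2]>zmin)
    q=P[m]
    def f(x):
        a=np.array([np.cos(x[2]),np.sin(x[2]),0]);d=q-np.array([x[0],x[1],x[3]]); d=d-np.outer(d@a,a)
        return np.linalg.norm(d,axis=1)-27
    c=np.median(q,0)
    r=least_squares(f,[c[0],c[1],0.3,50],loss="soft_l1",f_scale=2)
    x=r.x;a=np.array([np.cos(x[2]),np.sin(x[2]),0]);s=(q-[x[0],x[1],x[3]])@a
    l,h=np.percentile(s,[1,99]);ctr=np.array([x[0],x[1],x[3]])+a*(l+h)/2
    print("case ctr",ctr.round(1),"yaw deg",np.degrees(x[2]).round(2),"len",round(h-l,1),"rms",np.sqrt(np.mean(f(x)**2)).round(2),len(q))
def fitball(P,lo,hi,r=15.5):
    from scipy.optimize import least_squares
    m=np.all((P>lo)&(P<hi),-1);q=P[m]
    s=least_squares(lambda x:np.linalg.norm(q-x,axis=1)-r,np.median(q,0)-[0,0,8],loss="soft_l1",f_scale=1).x
    print("head",s.round(1),"top z",round(s[2]+r,1),"max",q[:,2].max().round(1),len(q))
E
python3 - <<'E'
from h import *
for n in("top","side"):
    P=np.load(n+"P.npy");print(n);fitcase(P)
    fitball(P,(530,-290,97),(595,-230,130))
    m=(P[...,2]>56)&(P[...,2]<70)&np.all((P[...,:2]>(520,-300))&(P[...,:2]<(605,-220)),-1);q=P[m]
    print("stand ctr",(q.min(0)+q.max(0))/2)
    m=(abs(P[...,0]-480)<15)&(abs(P[...,1]-150)<30);print("desk z",np.median(P[m][:,2]))
o=get_obs();print(R.from_rotvec(o["orientation"]).as_matrix().round(3))
im=vision.get_image("wrist");print(im["T_tool_cam"].round(3).tolist())
E
```

```text
top
case ctr [552.4 266.7  50.5] yaw deg 20.96 len 75.7 rms 3.46 431
head [ 565.3 -251.3  105.4] top z 120.9 max 123.8 87
stand ctr [ 564.00909849 -259.49701673   62.86214653]
desk z 0.9207238181712682
side
case ctr [548.1 267.   48.5] yaw deg 22.04 len 75.3 rms 3.53 388
head [ 561.5 -249.9  104.4] top z 119.9 max 121.3 176
stand ctr [ 559.97339266 -260.39403716   62.90198243]
desk z -0.47045998518296983
[[-0.908  0.419 -0.   ]
 [ 0.419  0.908 -0.001]
 [ 0.    -0.001 -1.   ]]
[[0.0, -0.966, -0.258, 70.316], [1.0, 0.0, 0.001, -0.453], [-0.001, -0.258, 0.966, -196.126], [0.0, 0.0, 0.0, 1.0]]
```

Call:
{"fn": "step_arm", "kwargs": {"plan": [[1, 0, 0, -0.1, 0, 0, 0.972], [1, 0, 0, -0.1, 0, 0, 0.972], [1, 0, 0, -0.1, 0, 0, 0.972], [1, 0, 0, -0.1, 0, 0, 0.972], [1, 0, 0, -0.1, 0, 0, 0.972], [1, 0, 0, -0.1, 0, 0, 0.972], [1, 0, 0, -0.1, 0, 0, 0.972], [1, 0, 0, -0.1, 0, 0, 0.972], [1, 0, 0, -0.1, 0, 0, 0.972], [1, 0, 0, -0.1, 0, 0, 0.972], [1, 0, 0, -0.1, 0, 0, 0.972], [1, 0, 0, -0.1, 0, 0, 0.972], [1, 0, 0, -0.1, 0, 0, 0.972], [1, 0, 0, -0.1, 0, 0, 0.972], [1, 0, 0, -0.1, 0, 0, 0.972], [1, 0, 0, -0.1, 0, 0, 0.972], [1, 0, 0, -0.1, 0, 0, 0.972], [1, 0, 0, -0.1, 0, 0, 0.972], [1, 0, 0, -0.1, 0, 0, 0.972], [1, 0, 0, -0.1, 0, 0, 0.972]]}}

```text
t: 2.8
ee_pos: [262.0, 567.3, 288.7]
orientation: [3.087, 0.581, -0.0]
ft_force: [0.6, -0.1, -0.1]
width: 87.6
grasp_force: 0.0
```

```bash
cat >> h.py <<'E'
def to(p):
    o=get_obs();M=R.from_rotvec(o["orientation"]).as_matrix()
    print("q",o["qpos"].round(2),"pos",np.round(o["ee_pos"],1),"x",M[:,0].round(3),"y",M[:,1].round(3),"z",M[:,2].round(3))
    print("t",o["t"],"delta tool mm",(M.T@(np.array(p)-o["ee_pos"])).round(1))
    return M
E
python3 -c "
from h import *
to((530,258,230))"
```

```text
q [1.12 0.33 1.53 0.   1.28 2.32] pos [262.  567.3 288.7] x [ 0.932  0.364 -0.   ] y [ 0.364 -0.932  0.   ] z [-0. -0. -1.]
t 2.8 delta tool mm [137.2 385.5  58.8]
```

Call:
{"fn": "step_arm", "kwargs": {"plan": [[1, 0.229, 0.6425, 0.098, 0, 0, 0], [1, 0.229, 0.6425, 0.098, 0, 0, 0], [1, 0.229, 0.6425, 0.098, 0, 0, 0], [1, 0.229, 0.6425, 0.098, 0, 0, 0], [1, 0.229, 0.6425, 0.098, 0, 0, 0], [1, 0.229, 0.6425, 0.098, 0, 0, 0], [1, 0.229, 0.6425, 0.098, 0, 0, 0], [1, 0.229, 0.6425, 0.098, 0, 0, 0], [1, 0.229, 0.6425, 0.098, 0, 0, 0], [1, 0.229, 0.6425, 0.098, 0, 0, 0], [1, 0.229, 0.6425, 0.098, 0, 0, 0], [1, 0.229, 0.6425, 0.098, 0, 0, 0], [1, 0, 0, 0, 0, 0, 0], [1, 0, 0, 0, 0, 0, 0]]}}

```text
t: 4.55
ee_pos: [531.0, 259.5, 229.9]
orientation: [-3.086, -0.587, 0.001]
ft_force: [-0.5, 0.2, -0.1]
width: 87.8
grasp_force: 0.0
```

```bash
python3 - <<'E'
from h import *
im=grab("wrist");save(im,"w1.png");P=cloud(im);np.save("w1.npy",P)
fitcase(P);fitcase(P,zmin=62)
m=(abs(P[...,0]-550)<18)&(abs(P[...,1]-267)<18)
print("ridge z",np.percentile(P[m][:,2],[50,95,99]))
to((550,267,50))
E
```

```text
case ctr [544.8 269.1 120.1] yaw deg 1084.98 len 68.9 rms 203.44 57641
case ctr [544.8 270.4 121.2] yaw deg 1082.65 len 71.6 rms 202.91 57332
ridge z [361.39774194 378.22734922 378.91003697]
q [0.43 0.33 1.67 0.   1.14 1.63] pos [530.9 259.9 230. ] x [ 0.93   0.368 -0.   ] y [ 0.368 -0.93  -0.   ] z [-0.  0. -1.]
t 4.6 delta tool mm [ 20.4   0.5 180. ]
```

View pics/w1.png

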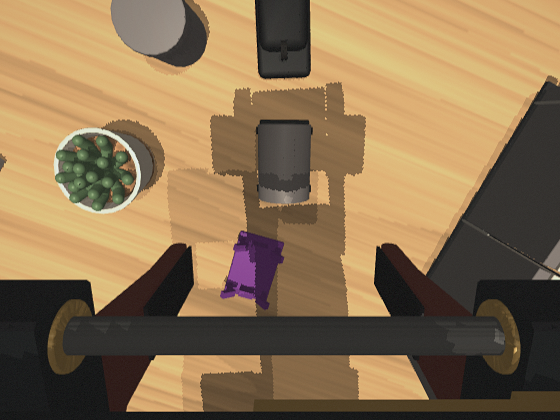

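The wrist view shows the case at about (284,161), aligned with the tool axes, mouth up the image towards the mouse. The purple cradle at (255,268) lies nearer the robot.

```bash
python3 - <<'E'
from h import *
P=np.load("w1.npy");P[P[...,2]>110]=np.nan
fitcase(P);fitcase(P,zmin=65)
m=(abs(P[...,0]-550)<18)&(abs(P[...,1]-267)<18)
print("ridge z",np.percentile(P[m][:,2],[50,95,99]))
im=grab("wrist")
# edges by contour: case pixel mask from raised points, rays
m=((P[...,2]>55)&(P[...,0]>495)&(P[...,0]<610)&(P[...,1]>215)&(P[...,1]<315)).astype(np.uint8)
print(cv2.minAreaRect(np.argwhere(m)[:,::-1].astype(np.float32)))
for uv in((258,161),(310,161)):print(ray(im,*uv,50))
for uv in((284,120),(284,203)):print(ray(im,*uv,77),ray(im,*uv,50))
E
```

```text
case ctr [552.8 267.7  49.7] yaw deg 21.01 len 74.1 rms 0.62 3985
case ctr [552.8 267.6  49.7] yaw deg 20.99 len 74.1 rms 0.65 3433
ridge z [75.32901907 77.43575152 77.98749261]
((283.9999694824219, 163.5), (51.99999237060547, 78.99998474121094), 0.0)
[543.08543047 292.88573243  50.        ]
[562.87959909 242.85361282  50.        ]
[591.55035118 283.18941907  77.        ] [591.2443229  283.02447124  50.        ]
[517.46640105 253.84642051  77.        ] [511.43102781 251.41220707  50.        ]
```

Call:
{"fn": "step_arm", "kwargs": {"plan": [[1, 0, 0, 0, 0, 0.85, 0], [1, 0, 0, 0, 0, 0.85, 0], [1, 0, 0, 0, 0, 0.85, 0], [1, 0, 0, 0, 0, 0.85, 0], [1, 0, 0, 0, 0, 0.85, 0], [1, 0, 0, 0, 0, 0.85, 0], [1, 0, 0, 0, 0, 0, 0], [1, 0, 0, 0, 0, 0, 0]]}}

```text
t: 5.65
ee_pos: [532.0, 260.1, 230.8]
orientation: [-2.841, -0.542, -0.898]
ft_force: [-0.7, -0.2, 0.7]
width: 87.9
grasp_force: 0.0
```

```bash
python3 - <<'E'
from h import *
c=np.array([553,267.8,50]);M=to(c)
a=M[:,2]
t=c+19*a; up=t-100*a
to(up);to(t)
E
```

```text
q [ 0.46  0.11  2.13 -0.17  0.3   1.8 ] pos [532.  260.1 230.8] x [0.761 0.301 0.574] y [ 0.368 -0.93  -0.   ] z [ 0.534  0.211 -0.819]
t 5.65 delta tool mm [-85.6   0.6 160.8]
q [ 0.46  0.11  2.13 -0.17  0.3   1.8 ] pos [532.  260.1 230.8] x [0.761 0.301 0.574] y [ 0.368 -0.93  -0.   ] z [ 0.534  0.211 -0.819]
t 5.65 delta tool mm [-85.6   0.6  79.8]
q [ 0.46  0.11  2.13 -0.17  0.3   1.8 ] pos [532.  260.1 230.8] x [0.761 0.301 0.574] y [ 0.368 -0.93  -0.   ] z [ 0.534  0.211 -0.819]
t 5.65 delta tool mm [-85.6   0.6 179.8]
```

Call:
{"fn": "step_arm", "kwargs": {"plan": [[1, 0, 0, 0, 0, -0.727, 0], [1, 0, 0, 0, 0, -0.727, 0], [1, 0, 0, 0, 0, -0.727, 0], [1, 0, 0, 0, 0, 0, 0]]}}

```text
t: 6.15
ee_pos: [534.0, 260.6, 231.5]
orientation: [-2.976, -0.566, -0.531]
ft_force: [-0.6, -0.4, 0.3]
width: 88.1
grasp_force: 0.0
```

```bash
python3 - <<'E'
from h import *
c=np.array([553,267.8,50]);M=to(c)
print(get_obs()["qpos"].tolist())
a=M[:,2]
t=c+19*a
to(t)
E
```

```text
q [ 0.45  0.17  1.93 -0.04  0.69  1.67] pos [534.  260.6 231.5] x [0.873 0.344 0.346] y [ 0.367 -0.93  -0.001] z [ 0.321  0.128 -0.938]
t 6.15 delta tool mm [-43.7   0.4 177.3]
[0.4480165796154368, 0.1737796429348355, 1.929990929209568, -0.038321090795451915, 0.6858080877501973, 1.6682100414697132]
q [ 0.45  0.17  1.93 -0.04  0.69  1.67] pos [534.  260.6 231.5] x [0.873 0.344 0.346] y [ 0.367 -0.93  -0.001] z [ 0.321  0.128 -0.938]
t 6.15 delta tool mm [-43.7   0.4 196.3]
```

Call:
{"fn": "step_arm", "kwargs": {"plan": [[1, -0.146, 0, 0.32, 0, 0, 0], [1, -0.146, 0, 0.32, 0, 0, 0], [1, -0.146, 0, 0.32, 0, 0, 0], [1, -0.146, 0, 0.32, 0, 0, 0], [1, -0.146, 0, 0.32, 0, 0, 0], [1, -0.146, 0, 0.32, 0, 0, 0], [1, 0, 0, 0, 0, 0, 0], [1, 0, 0, 0, 0, 0, 0]]}}

```text
t: 7.15
ee_pos: [524.1, 256.5, 125.3]
orientation: [-2.977, -0.567, -0.528]
ft_force: [-1.5, -0.0, 0.4]
width: 88.1
grasp_force: 0.0
```

```bash
python3 - <<'E'
from h import *
im=grab("wrist");P=cloud(im);P[P[...,2]>95]=np.nan
fitcase(P);save(im,"w2.png")
o=get_obs();a=R.from_rotvec(o["orientation"]).as_matrix()[:,2]
to(np.array([553,267.8,50])+19*a)
E
```

```text
case ctr [552.2 267.6  49.9] yaw deg 21.05 len 74.1 rms 0.58 7075
q [ 0.45  0.32  2.04 -0.06  0.43  1.69] pos [524.3 256.6 125.5] x [0.873 0.345 0.345] y [ 0.367 -0.93  -0.   ] z [ 0.32   0.127 -0.939]
t 7.2 delta tool mm [2.900e+00 1.000e-01 1.005e+02]
```

View pics/w2.png

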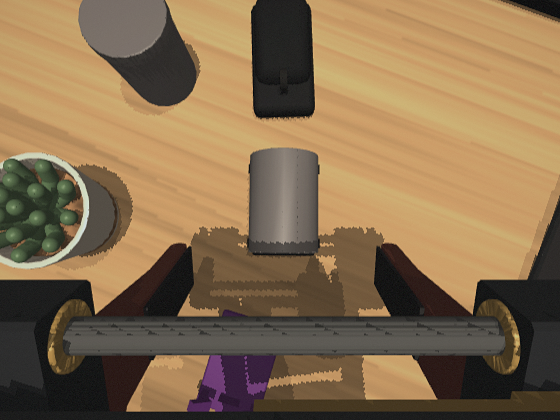

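The case at about (284,200) is midway between the fingers, so I'm going straight in.

Call:
{"fn": "step_arm", "kwargs": {"plan": [[1, 0.005, 0, 0.2, 0, 0, 0], [1, 0.005, 0, 0.2, 0, 0, 0], [1, 0.005, 0, 0.2, 0, 0, 0], [1, 0.005, 0, 0.2, 0, 0, 0], [1, 0.005, 0, 0.2, 0, 0, 0], [1, 0.005, 0, 0.2, 0, 0, 0], [1, 0.005, 0, 0.2, 0, 0, 0], [1, 0.005, 0, 0.2, 0, 0, 0], [1, 0.005, 0, 0.2, 0, 0, 0], [1, 0.005, 0, 0.2, 0, 0, 0], [1, 0, 0, 0, 0, 0, 0], [1, 0, 0, 0, 0, 0, 0]]}}

```text
t: 8.7
ee_pos: [557.9, 269.7, 31.6]
orientation: [-2.978, -0.567, -0.527]
ft_force: [0.5, 0.5, 0.1]
width: 87.7
grasp_force: 0.0
```

```bash
python3 - <<'E'
from h import *
o=get_obs();a=R.from_rotvec(o["orientation"]).as_matrix()[:,2]
to(np.array([552.7,267.7,50])+19*a)
E
```

```text
q [ 0.44  0.54  2.   -0.09  0.26  1.72] pos [557.9 269.7  31.6] x [0.874 0.345 0.343] y [ 0.367 -0.93   0.   ] z [ 0.319  0.126 -0.939]
t 8.7 delta tool mm [ 1.1 -0.  -0.2]
```

Call:
{"fn": "step_arm", "kwargs": {"plan": [[-1, 0, 0, 0, 0, 0, 0], [-1, 0, 0, 0, 0, 0, 0], [-1, 0, 0, 0, 0, 0, 0], [-1, 0, 0, 0, 0, 0, 0], [-1, 0, 0, 0, 0, 0, 0], [-1, 0, 0, 0, 0, 0, 0], [-1, 0, 0, 0, 0, 0, 0], [-1, 0, 0, 0, 0, 0, 0]]}}

```text
t: 9.7
ee_pos: [558.0, 269.8, 31.6]
orientation: [-2.977, -0.566, -0.527]
ft_force: [-0.1, 1.3, -0.3]
width: 45.7
grasp_force: 28.6
```

```bash
python3 - <<'E'
from h import *
im=grab("wrist");P=cloud(im);P[P[...,2]>95]=np.nan
fitcase(P,zmin=66);w=im["pixels"]
s=grab("side")["pixels"][120:220,160:300]
cv2.imwrite("pics/g.png",np.vstack([w[:,:,::-1],cv2.resize(s[:,:,::-1],(560,400))])[150:750])
E
```

```text
case ctr [557.  269.2  50.4] yaw deg 20.99 len 63.8 rms 5.64 15056
```

View pics/g.png

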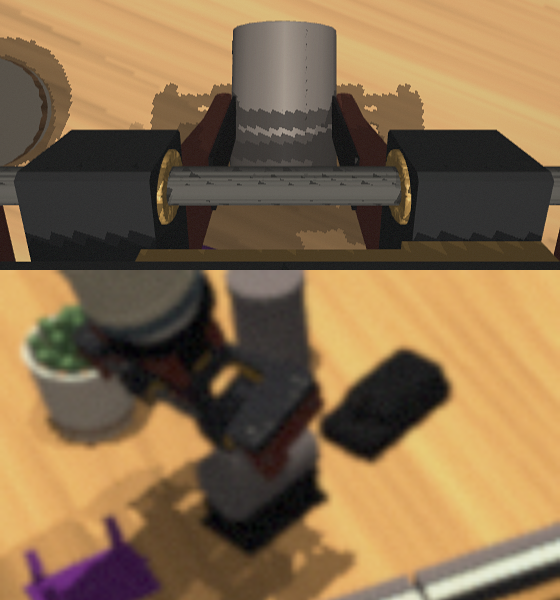

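The grey case sits between both fingers; the grip looks sound. I'll lift straight up.

Call:
{"fn": "step_arm", "kwargs": {"plan": [[-1, 0.069, 0, -0.188, 0, 0, 0], [-1, 0.069, 0, -0.188, 0, 0, 0], [-1, 0.069, 0, -0.188, 0, 0, 0], [-1, 0.103, 0, -0.282, 0, 0, 0], [-1, 0.137, 0, -0.376, 0, 0, 0], [-1, 0.137, 0, -0.376, 0, 0, 0], [-1, 0.137, 0, -0.376, 0, 0, 0], [-1, 0.137, 0, -0.376, 0, 0, 0], [-1, 0.137, 0, -0.376, 0, 0, 0], [-1, 0.137, 0, -0.376, 0, 0, 0], [-1, 0.137, 0, -0.376, 0, 0, 0], [-1, 0.137, 0, -0.376, 0, 0, 0], [-1, 0.137, 0, -0.376, 0, 0, 0], [-1, 0.103, 0, -0.282, 0, 0, 0], [-1, 0, 0, 0, 0, 0, 0], [-1, 0, 0, 0, 0, 0, 0]]}}

```text
t: 11.8
ee_pos: [557.3, 269.4, 271.1]
orientation: [-2.978, -0.567, -0.525]
ft_force: [-0.6, 0.3, -0.4]
width: 45.9
grasp_force: 28.5
```

```bash
python3 - <<'E'
from h import *
to((560,270,290)); o=get_obs();print(o["width"],o["grasp_force"],o["ft_force"],o["qpos"].tolist())
for n in ("side","top"):
    im=grab(n);save(im,"lift_%s.png"%n);P=cloud(im);np.save("l%s.npy"%n,P)
E
```

```text
q [ 0.44  0.17  1.84 -0.03  0.79  1.66] pos [557.3 269.4 271.1] x [0.874 0.345 0.342] y [ 0.367 -0.93   0.   ] z [ 0.318  0.126 -0.94 ]
t 11.8 delta tool mm [  9.    0.4 -16.8]
45.926470461425616 28.45190165564418 [-0.56641581  0.2860763  -0.40649012] [0.44401258976833374, 0.16762480828548035, 1.8356897045205907, -0.03279497494070882, 0.790156997619549, 1.6577877597128348]
```

View pics/lift_side.png

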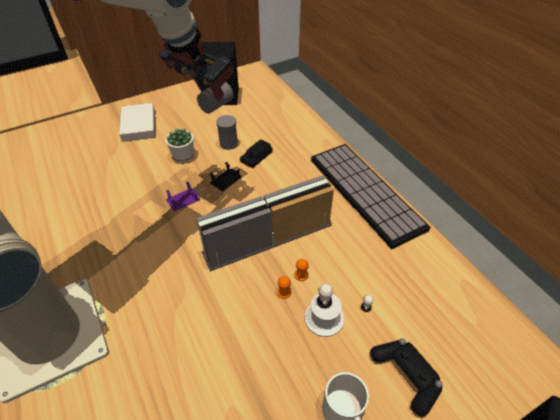

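Call:
{"fn": "step_arm", "kwargs": {"plan": [[-1, 0.026, 0.536, 0.01, -0.124, 0, 0.34], [-1, 0.026, 0.536, 0.01, -0.124, 0, 0.34], [-1, 0.026, 0.536, 0.01, -0.124, 0, 0.34], [-1, 0.026, 0.536, 0.01, -0.124, 0, 0.34], [-1, 0.026, 0.536, 0.01, -0.124, 0, 0.34], [-1, 0.026, 0.536, 0.01, -0.124, 0, 0.34], [-1, 0.026, 0.536, 0.01, -0.124, 0, 0.34], [-1, 0.026, 0.536, 0.01, -0.124, 0, 0.34], [-1, 0.026, 0.536, 0.01, -0.124, 0, 0.34], [-1, 0.026, 0.536, 0.01, -0.124, 0, 0.34], [-1, 0.026, 0.536, 0.01, -0.124, 0, 0.34], [-1, 0.026, 0.536, 0.01, -0.124, 0, 0.34], [-1, 0.026, 0.536, 0.01, -0.124, 0, 0.34], [-1, 0.026, 0.536, 0.01, -0.124, 0, 0.34], [-1, 0.026, 0.536, 0.01, -0.124, 0, 0.34], [-1, 0.026, 0.536, 0.01, -0.124, 0, 0.34], [-1, 0.026, 0.536, 0.01, -0.124, 0, 0.34], [-1, 0.026, 0.536, 0.01, -0.124, 0, 0.34], [-1, 0.026, 0.536, 0.01, -0.124, 0, 0.34], [-1, 0.026, 0.536, 0.01, -0.124, 0, 0.34]]}}

```text
t: 14.4
ee_pos: [565.1, -251.0, 270.1]
orientation: [2.922, -0.737, 0.515]
ft_force: [0.4, -0.0, -1.0]
width: 45.4
grasp_force: 28.5
```

```bash
python3 - <<'E'
from h import *
M=to((563,-250,271)); o=get_obs();print(o["width"],o["grasp_force"],o["qpos"].tolist())
E
```

```text
q [-0.42  0.17  1.84 -0.03  0.79  1.66] pos [ 565.1 -251.   270.1] x [ 0.827 -0.446  0.341] y [-0.474 -0.88  -0.   ] z [ 0.301 -0.162 -0.94 ]
t 14.4 delta tool mm [-1.9  0.1 -1.6]
45.43897144570447 28.45265569165349 [-0.42413126434083737, 0.16783832541476307, 1.8375702893700652, -0.03318642619874635, 0.7887156951216154, 1.660002194756802]
```

Call:
{"fn": "step_arm", "kwargs": {"plan": [[-1, 0, 0, 0, 0, -0.6, 0], [-1, 0, 0, 0, 0, -0.8, 0], [-1, 0, 0, 0, 0, -0.8, 0], [-1, 0, 0, 0, 0, -0.8, 0], [-1, 0, 0, 0, 0, -0.8, 0], [-1, 0, 0, 0, 0, -0.8, 0], [-1, 0, 0, 0, 0, -0.8, 0], [-1, 0, 0, 0, 0, -0.8, 0], [-1, 0, 0, 0, 0, 0, 0]]}}

```text
t: 15.52
ee_pos: [566.1, -250.6, 268.5]
orientation: [-2.899, 0.729, 0.583]
ft_force: [-0.5, -0.2, -0.9]
width: 45.6
grasp_force: 28.5
```

```bash
python3 - <<'E'
from h import *
M=to((563,-250,271)); o=get_obs();print(o["width"],o["grasp_force"],np.degrees(np.arcsin(M[2,0])))
E
```

```text
q [-0.45  0.57  1.27  0.02  1.7   1.62] pos [ 566.1 -250.6  268.5] x [ 0.813 -0.436 -0.386] y [-0.473 -0.881 -0.   ] z [-0.34   0.183 -0.922]
t 15.525 delta tool mm [-3.7  1.  -1.2]
45.58285632074077 28.471876066178083 -22.729434624057134
```

Call:
{"fn": "step_arm", "kwargs": {"plan": [[-1, 0, 0, 0, 0, -0.765, 0], [-1, 0, 0, 0, 0, -0.765, 0], [-1, 0, 0, 0, 0, -0.765, 0], [-1, 0, 0, 0, 0, -0.765, 0], [-1, 0, 0, 0, 0, -0.765, 0], [-1, 0, 0, 0, 0, -0.765, 0], [-1, 0, 0, 0, 0, -0.765, 0], [-1, 0, 0, 0, 0, -0.765, 0], [-1, 0, 0, 0, 0, -0.765, 0], [-1, 0, 0, 0, 0, 0, 0], [-1, 0, 0, 0, 0, 0, 0]]}}

```text
t: 16.9
ee_pos: [565.8, -250.3, 271.5]
orientation: [-2.3, 0.578, 1.602]
ft_force: [0.2, 1.0, 0.4]
width: 46.1
grasp_force: 28.5
```

```bash
python3 - <<'E'
from h import *
M=to((563,-250,271)); o=get_obs();print(o["width"],o["grasp_force"],np.degrees(np.arcsin(M[2,0])))
c=o["ee_pos"]-19*M[:,2];print("case est",c)
pics=[]
for n in("side","top"):
    im=grab(n);P=cloud(im);np.save("r%s.npy"%n,P);u0,v0,u1,v1=(230,150,430,350) if n=="side" else (270,130,410,270)
    pics.append(cv2.resize(im["pixels"][v0:v1,u0:u1,::-1],(400,400),interpolation=cv2.INTER_CUBIC))
cv2.imwrite("pics/rot.png",np.hstack(pics))
E
```

```text
q [-0.46  1.06  0.77  0.06  2.53  1.63] pos [ 565.8 -250.3  271.5] x [ 0.306 -0.163 -0.938] y [-0.473 -0.881 -0.   ] z [-0.826  0.444 -0.347]
t 16.9 delta tool mm [-0.4  1.1  2.6]
46.13639963873871 28.526813867501915 -69.72653824707236
case est [ 581.53212705 -258.69993653  278.08256913]
```

View pics/rot.png

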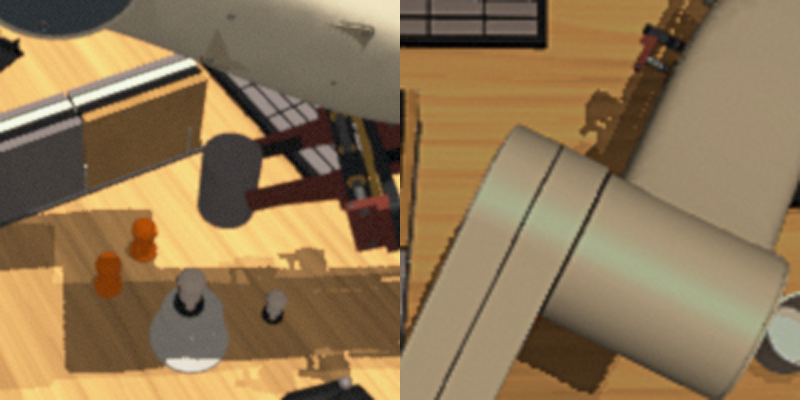

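```bash
cat >> h.py <<'E'
def fitcyl(P,px,c,r=60,zlo=-36,zhi=36,sat=45):
    from scipy.optimize import least_squares
    hsv=cv2.cvtColor(px,cv2.COLOR_RGB2HSV)
    d=P-np.array(c)
    m=(np.hypot(d[...,0],d[...,1])<r)&(d[...,2]>zlo)&(d[...,2]<zhi)&(hsv[...,1]<sat)
    m=cv2.morphologyEx(m.astype(np.uint8),cv2.MORPH_OPEN,np.ones((3,3)));
    k,l,st,_=cv2.connectedComponentsWithStats(m)
    m=l==1+np.argmax(st[1:,4]);q=P[m];z0=c[2]
    def f(x):
        a=np.array([x[2],x[3],1]);a/=np.linalg.norm(a);e=q-[x[0],x[1],z0];return np.linalg.norm(e-np.outer(e@a,a),axis=1)-27
    x=least_squares(f,[c[0],c[1],0,0],loss="soft_l1",f_scale=1).x
    v,u=np.nonzero(m)
    print("cyl xy@z0",x[:2].round(1),"tilt deg",np.degrees(x[2:]).round(2),"rms",np.sqrt(np.mean(f(x)**2)).round(2),len(q),"z",q[:,2].min().round(1),q[:,2].max().round(1),"uv",u.min(),u.max(),v.min(),v.max())
    return x
E
python3 - <<'E'
from h import *
im=grab("side");P=cloud(im);fitcyl(P,im["pixels"],(578,-258,278));fitcyl(P,im["pixels"],(578,-258,278),r=45,sat=70)
fitball(P,(530,-290,97),(595,-230,130))
to((565,-251,178))
E
```

```text
cyl xy@z0 [ 580.8 -258.4] tilt deg [-1.23  1.28] rms 0.71 521 z 246.6 314.0 uv 330 357 235 262
cyl xy@z0 [ 580.8 -258.5] tilt deg [-1.16  1.18] rms 0.87 559 z 245.5 314.0 uv 330 357 235 262
head [ 561.6 -249.7  104.4] top z 119.9 max 120.7 177
q [-0.46  1.06  0.77  0.06  2.53  1.63] pos [ 566.  -250.4  272.6] x [ 0.306 -0.164 -0.938] y [-0.473 -0.881 -0.001] z [-0.826  0.444 -0.347]
t 17.05 delta tool mm [88.5  1.1 33.3]
```

Call:
{"fn": "step_arm", "kwargs": {"plan": [[-1, 0.177, 0.004, 0.136, 0, 0, 0], [-1, 0.177, 0.004, 0.136, 0, 0, 0], [-1, 0.177, 0.004, 0.136, 0, 0, 0], [-1, 0.177, 0.004, 0.136, 0, 0, 0], [-1, 0.177, 0.004, 0.136, 0, 0, 0], [-1, 0.177, 0.004, 0.136, 0, 0, 0], [-1, 0, 0, 0, 0, 0, 0], [-1, 0, 0, 0, 0, 0, 0], [-1, 0, 0, 0, 0, 0, 0]]}}

```text
t: 18.18
ee_pos: [547.8, -242.0, 207.7]
orientation: [-2.298, 0.577, 1.604]
ft_force: [0.0, -0.1, -0.7]
width: 46.0
grasp_force: 28.5
```

```bash
python3 - <<'E'
from h import *
M=to((565,-251,178));o=get_obs();c=o["ee_pos"]-19*M[:,2];print("case",c)
im=grab("side");P=cloud(im);fitcyl(P,im["pixels"],c,r=45,sat=70)
fitball(P,(530,-290,97),(595,-230,130))
px=cv2.resize(im["pixels"][200:340,250:400,::-1],(450,420),interpolation=cv2.INTER_CUBIC)
w=grab("wrist");np.save("w3.npy",cloud(w));save(w,"w3.png")
cv2.imwrite("pics/pre.png",np.hstack([px,cv2.resize(w["pixels"][:,:,::-1],(350,262))[:262].repeat(1,0) if 0 else cv2.copyMakeBorder(cv2.resize(w["pixels"][:,:,::-1],(350,262)),0,158,0,0,0)]))
E
```

```text
q [-0.46  1.08  0.86  0.05  2.41  1.62] pos [ 547.8 -242.   207.7] x [ 0.304 -0.162 -0.939] y [-0.473 -0.881 -0.001] z [-0.827  0.444 -0.345]
t 18.175 delta tool mm [34.6 -0.2 -8. ]
case [ 563.54384345 -250.43137831  214.27188251]
cyl xy@z0 [ 562.6 -250.2] tilt deg [-0.94  1.17] rms 0.92 463 z 180.7 250.1 uv 318 343 258 282
head [ 561.6 -249.8  104.5] top z 120.0 max 121.5 176
```

View pics/pre.png

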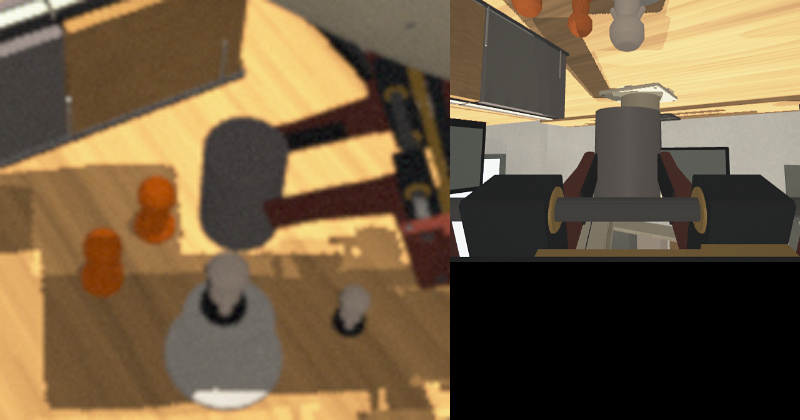

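The side crop (left) shows the case mouth-down above the head. The inverted wrist view (right) has the head at about (283,62) full-res, in line with the case at about (285,240).

```bash
python3 - <<'E'
from h import *
P=np.load("w3.npy");px=cv2.imread("pics/w3.png")[:,:,::-1].copy()
fitball(P,(530,-290,97),(600,-220,130))
fitcyl(P,px,(563.5,-250.4,214.3),r=45,sat=70);fitcyl(P,px,(563.5,-250.4,214.3),r=35,sat=40,zlo=-34,zhi=0)
for s in ("side",):
    im=grab(s)
E
```

```text
head [ 563.7 -250.7  104.2] top z 119.7 max 118.4 2653
cyl xy@z0 [ 563.7 -251.2] tilt deg [-0.82  0.92] rms 2.44 14824 z 178.3 244.4 uv 227 340 176 315
cyl xy@z0 [ 563.7 -251.2] tilt deg [-0.83  0.94] rms 0.68 7685 z 180.3 214.3 uv 231 336 180 255
```

Call:
{"fn": "step_arm", "kwargs": {"plan": [[-1, 0, 0, 0, 0, -0.17, 0], [-1, 0.132, 0, 0.048, 0, 0, 0], [-1, 0.132, 0, 0.048, 0, 0, 0], [-1, 0.132, 0, 0.048, 0, 0, 0], [-1, 0.132, 0, 0.048, 0, 0, 0], [-1, 0.132, 0, 0.048, 0, 0, 0], [-1, 0.132, -0.008, 0.048, 0, 0, 0], [-1, 0, 0, 0, 0, 0, 0], [-1, 0, 0, 0, 0, 0, 0], [-1, 0, 0, 0, 0, 0, 0]]}}

```text
t: 19.58
ee_pos: [547.2, -241.2, 165.5]
orientation: [-2.278, 0.572, 1.626]
ft_force: [0.0, -0.3, 0.2]
width: 46.6
grasp_force: 28.5
```

```bash
python3 - <<'E'
from h import *
M=to((565,-251,178));o=get_obs();c=o["ee_pos"]-19*M[:,2];print("case",c,o["grasp_force"],o["qvel"].round(4))
w=grab("wrist");P=cloud(w);print("wrist")
fitball(P,(530,-290,97),(600,-220,125));fitcyl(P,w["pixels"],c,r=35,sat=40,zlo=-34,zhi=0)
q=P[(np.hypot(P[...,0]-564,P[...,1]+251)<32)&(P[...,2]>121)&(P[...,2]<150)];print("rim z",np.percentile(q[:,2],[0.5,2]))
im=grab("side");P=cloud(im);print("side");fitcyl(P,im["pixels"],c,r=45,sat=70)
fitball(P,(530,-290,97),(595,-230,125))
s=cv2.resize(im["pixels"][220:340,260:390,::-1],(400,370),interpolation=cv2.INTER_CUBIC)
cv2.imwrite("pics/fin.png",np.hstack([s,cv2.resize(w["pixels"][:,:,::-1],(400,370))]))
E
```

```text
q [-0.46  1.14  0.85  0.05  2.39  1.62] pos [ 547.2 -241.2  165.5] x [ 0.287 -0.153 -0.946] y [-0.473 -0.881 -0.   ] z [-0.833  0.447 -0.325]
t 19.575 delta tool mm [ -5.2   0.2 -23.2]
case [ 563.06994748 -249.68726837  171.69835895] 28.5283943451941 [ 0.0006 -0.0006  0.001  -0.0012 -0.001  -0.0009]
wrist
head [ 563.6 -250.6  104.5] top z 120.0 max 118.1 2492
cyl xy@z0 [ 563.2 -250.4] tilt deg [0.19 0.38] rms 0.69 7669 z 137.7 171.7 uv 231 336 181 256
rim z [132.61692074 133.04733898]
side
cyl xy@z0 [ 562.  -249.3] tilt deg [-0.02  0.42] rms 0.9 437 z 136.0 207.1 uv 315 340 270 294
head [ 544.7 -270.4  103.4] top z 118.9 max 113.1 39
```

View pics/fin.png

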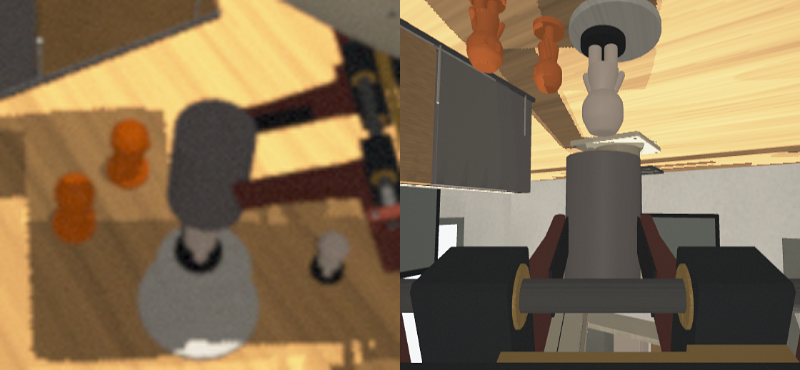

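The case is level and centred to within about 1 mm in the wrist view. Its rim is at about 133 mm with the head top at about 118 mm, clear of everything. I'm handing it in.

```bash
python3 -c "
from workcell import ctrl
print(ctrl.close_job())"
```

```text
the job is handed in; nothing more can be done
None
```

I handed the job in with the case held still, mouth-down and level within about 0.5°, centred within about 1 mm over the figurine's head with its rim about 15 mm clear; no verdict came back.

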